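# Lock the model jig and hold the alignment rod in the rocket stage's collar

## Task

Tap the jig's locking peg fully down with the mallet, then stand or lay the mallet back on the bench. Next take the alignment rod from its stand by the wooden handle, lower at least half of the steel through the collar on top of the rocket stage without touching it, and finish holding the rod there: still, upright and in the middle of the hole. The paint is wet: no part of the robot may touch the jig or rocket stage, and leave the two bottles and the little pot where they are.

Things in the scene. Friction and masses are not known exactly. Their poses are not given: they have to be found in the camera images.
- jig: fixed jig: pale wooden base 110 x 230 x 16 mm with a hollow grey rocket stage 66 mm across, white collar 48 mm across on top (130 mm high), and a wooden boss 44 x 44 mm, 67 mm high, holding the locking peg. Origin on the bench under the stage's axis, z up; the boss is 110 mm along +y; the base spans y -75 to 155, x -55 to 55 mm
- bore (a point): centre of the mouth of the collar's hole, 130 mm above the bench. The hole is 26 mm across, vertical, 24 mm deep in the collar, and opens below into the wider empty rocket stage (at least 40 mm across); the space below the mouth is free for 130 mm
- peg_top (a point): centre of the flat top of the locking peg, a metal mushroom head 26 mm across and 8 mm thick on a 16 mm stem, on the wooden boss; its top is 95 mm above the bench when up and 77 mm when fully down
- peg (a joint): travel of the locking peg, m: 0 fully up, 0.018 fully down (its stop); a light spring and stiff friction, about 7 to 9 N to move it, and it stays where it is left
- mallet: loose mallet, 0.36 kg, standing on one face: upright black cylindrical head 44 mm across, 70 mm high; level pale handle 18 mm wide, 22 mm high, reaching 135 mm from the head's axis, centreline 42 mm above the lower face. Origin at the lower face's centre, z up, handle towards -x. Centre of mass about 8 mm from the head's axis
- stand: fixed wooden stand for the rod: block 60 x 60 mm, 100 mm high, on a 100 x 100 x 8 mm foot, with an upright hole 16 mm across and 95 mm deep in its middle. Origin on the bench under the hole
- rod: alignment rod, 0.08 kg: straight steel rod 10 mm across and 92 mm long below a wooden handle 24 x 24 mm square and 60 mm high. It stands in the stand's hole, the handle resting on the block. Origin at the centre of the steel tip (the lower end), z up along the rod; the handle's sides face x and y and span 92 to 152 mm above the tip
- rod_handle (a point): middle of the rod's wooden handle, 122 mm above the steel tip on the rod's axis
- paint_bottle: bystander: white bottle with a black cap, 44 mm across, 115 mm high; origin under its centre
- dropper: bystander: small white dropper bottle with a yellow cap, 28 mm across, 65 mm high; origin under its centre
- pot: bystander: low round glass paint pot, 40 mm across, 42 mm high; origin under its centre
Things that resemble listed ones, but are neither listed nor needed, are in the scene too. Several things have the shape of the mallet; the one meant has the colours described above. What is shaped like the rod but purple is not meant.

How it is judged:
By the outcome, as a careful person would: the job done as asked, in the order asked, and still so for the second after the job is handed in, while the arm keeps its last pose, push and grip.
It also fails if it takes over 69 s, if anything falls off the work surface, if the arm or the gripper's body presses on something with over 40 N, if the wrist force passes 120 N, or if a joint passes its speed limit or range.

## Robot

A 6-joint arm with a two-finger parallel gripper is mounted at the origin on the work surface. World frame = base frame: x ahead of the robot, y to its left, z up, the work surface at z = 0. Lengths are in mm, angles in degrees, forces in N, time in s.
With the tool pointing down it reaches from about 350 to 850 mm from the base axis. Payload 8.1 kg.
Tool frame: the origin (TCP) lies midway between the tips of the shut fingers; the grasp point (between the pads) lies 19 mm behind it; z points along the fingers, y is the line along which they close (so a half turn about z gives the same grasp; the last joint's range is limited). The gripper opens to 85 mm and grips with 20 to 120 N. Pads are 22 mm wide; open, the fingers measure 114 mm over their backs; the gripper's body (76 mm by 85 mm) begins 54 mm behind the grasp point. The pads swing forward as they close: fully open they stand 13 mm farther back than shut.
Start: joints at [63.862, 7.471, 85.268, -0, 87.261, -4.893], TCP at [217.396, 559.236, 231.292] pointing down, gripper open.
Joint ranges: [-169.43, 169.43], [-51.17, 129.36], [1.28, 143.12], [-76.62, 256.62], [0, 156.53], [-152.29, 152.29]. Speed limits (degrees/s): [136.94, 136.94, 159.86, 180, 180, 180].

## Interface

Orientations are given as [roll, pitch, yaw] about the fixed x, y, z axes, in that order (R = Rz(yaw) Ry(pitch) Rx(roll)).
In Python, from bench import r gives the robot as it stands.
- The arm moves only by the tool step_arm, never from a script. Its arguments are lists of equal length, an entry for each row: "delta_pos": the shift along the world's x, y, z in units of 200 mm (1.0 is 200 mm), a list of three; "spin": the turn about the world's z in units of 180 degrees (1.0 is 180 degrees). In form: {"delta_pos": [[dx, dy, dz], ...], "spin": [spin, ...]}. A call has 1 to 8 rows; each row shifts and turns the commanded pose from where the row before left it; what a row does not reach is not made up. A row lasts 1/8 s, in which the tool goes at most 62.5 mm and 10.7 degrees, less where a joint would pass 70% of its speed; a pose out of reach is approached as far as the arm can. A call with a number of a shift or a turn outside -1 to 1 is refused whole. A call with a gripper value outside its range is refused whole. "gripper" is the opening, from -1 (shut) to 1 (fully open), set as the call begins (left out, the last holds). The fingers move at their own pace and stop on an object; "squeeze" is the grip in N (left out, the last holds). Time passes only in rows, so rows that do not move let the fingers close. It gives the time, the measured TCP pose, the force, the opening and the grip force at its end, in the units of the state.
- r.sense(): the state, without advancing time (a new reading comes with each control period).
- r.snapshot(name): name is "side" or "top" or "wrist"; returns a dict with "pixels" (384x512x3 uint8, blue, green, red), "fx", "fy", "cx", "cy" (pixels), "camera_from_world" (4x4, takes a point from world to camera coordinates). Camera axes: x right, y up, looking along -z (the intrinsics and any distortion apply to the point x, -y, -z); pixel columns grow to the right and rows downward; lengths in mm; the calibration is good to about 2 mm. A picture is of the moment at which its call begins. There is no depth.
- r.hand_in(): hands the job in; it is judged then, once.
The state is a dict: "time": time; "joint_pos": joint angles; "qd": joint speeds; "joint_efforts": joint torques, N m; "tool_pos": TCP position; "tcp_rot": TCP orientation; "ft_force": force on the tool from outside, world axes, zero at the start; "wrist_torque": the same for the moment, N m; "finger_gap": finger opening in mm; "grip_force": force on a finger pad.
Only numpy, scipy, OpenCV 4.12 (cv2) and the standard library are available. Lean on these libraries where they do the work, as an engineer would, in place of code of your own. Each camera call takes 0.05 s, during which the arm holds its last target. There are 200 camera calls.

## Working session

There is one attempt and no reset: what is moved stays moved. The work goes in short steps, Python scripts to look and compute and a tool call to move; the robot and the scene stay as the last step left them, time stands still between calls to the robot, and variables do not carry over. Pictures are saved under pics/ and viewed, at most 10 in all, crops included, and the job is handed in when it is done.

Besides the shell and the picture viewer there is one more tool, called after ">>>" as name(argument=value, ...), one argument or row to a line, values as JSON. step_arm: Moves the arm, as the interface text tells. Shifts and turns lie within -1 to 1; 1 stands for 200 mm of shift or 180 degrees of turn. Its arguments: {"type":"object","properties":{"delta_pos":{"type":"array","items":{"type":"array","items":{"type":"number","minimum":-1,"maximum":1}}},"spin":{"type":"array","items":{"type":"number","minimum":-1,"maximum":1}},"gripper":{"type":"number"},"squeeze":{"type":"number"}},"required":["delta_pos","spin"]}

```bash
mkdir -p pics; cat > h.py <<'E'
import numpy as np, cv2
from bench import r
def snap(n,f=None):
    s=r.snapshot(n); s['pixels']=np.ascontiguousarray(np.array(s['pixels'],np.uint8))
    if f: cv2.imwrite('pics/'+f,s['pixels'])
    return s
def ray(s,u,v):
    M=np.array(s['camera_from_world']); R=M[:3,:3]; c=-R.T@M[:3,3]
    d=R.T@np.array([(u-s['cx'])/s['fx'],-(v-s['cy'])/s['fy'],-1]); return c,d
def plane(s,u,v,z):
    c,d=ray(s,u,v); return (c+d*(z-c[2])/d[2]).round(1)
def proj(s,p):
    M=np.array(s['camera_from_world']); q=M[:3,:3]@np.array(p,float)+M[:3,3]
    return np.array([s['cx']+s['fx']*q[0]/-q[2], s['cy']+s['fy']*q[1]/q[2]]).round(1)
def tri(a,b):
    (c1,d1),(c2,d2)=a,b
    t=np.linalg.lstsq(np.c_[d1,-d2],c2-c1,rcond=None)[0]
    p,q=c1+t[0]*d1,c2+t[1]*d2; return ((p+q)/2).round(1),np.linalg.norm(p-q).round(1)
E
python3 - <<'E'
from h import *
import pickle
ss={n:snap(n) for n in('top','side','wrist')}
pickle.dump(ss,open('s0.pkl','wb'))
for n,s in ss.items():
    M=np.array(s['camera_from_world']);print(n,s.keys(),s['fx'],s['cx'],s['cy'],(-M[:3,:3].T@M[:3,3]).round(0),M[:3,:3].round(2).tolist())
    cv2.imwrite(f'pics/{n}0.png',cv2.resize(s['pixels'],(800,600)))
E
```

```text
top dict_keys(['pixels', 'fx', 'fy', 'cx', 'cy', 'camera_from_world']) 377.6200589557297 253.99404268466637 191.45693284398405 [435. -16. 930.] [[-0.01, -1.0, -0.0], [0.99, -0.01, 0.12], [-0.12, -0.0, 0.99]]
side dict_keys(['pixels', 'fx', 'fy', 'cx', 'cy', 'camera_from_world']) 413.13872184021716 251.2311656361197 189.9158429988344 [ 216. -665.  620.] [[0.88, -0.48, -0.0], [0.28, 0.5, 0.82], [-0.39, -0.72, 0.58]]
wrist dict_keys(['pixels', 'fx', 'fy', 'cx', 'cy', 'camera_from_world']) 337.6564369442953 255.90057396673538 191.5923828129086 [144. 589. 372.] [[0.36, 0.93, -0.0], [-0.89, 0.35, -0.3], [-0.28, 0.11, 0.95]]
```

View pics/top0.png

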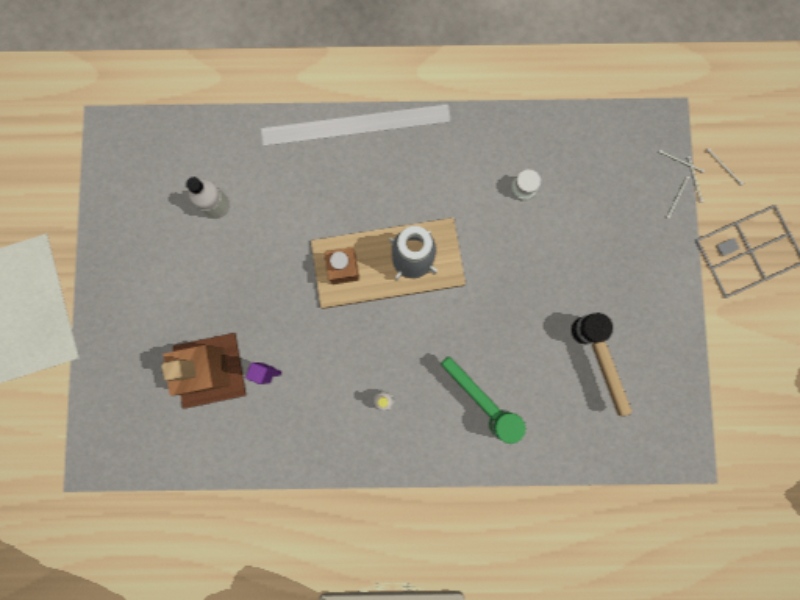

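View pics/side0.png

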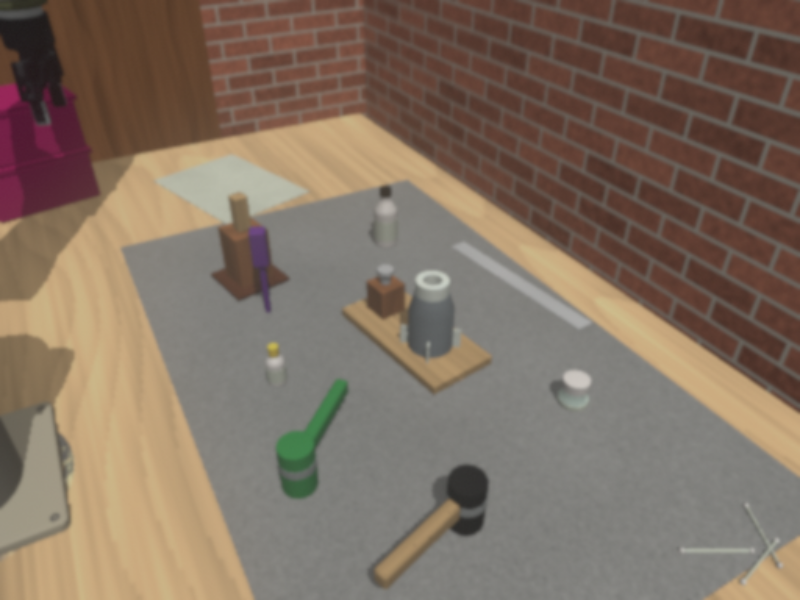

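The top view (800 px scale) shows the peg at (340,261), collar (414,243), black mallet head (597,327) with its handle end at (625,412), rod handle (173,370), and the purple decoy at (262,373) beside the stand. The side view agrees.

```bash
cat > m.py <<'E'
from h import *
import pickle
ss=pickle.load(open('s0.pkl','rb')); k=512/800
def comp(s,mask,u,v,rad=45):
    m=np.zeros(mask.shape,np.uint8); cv2.circle(m,(int(u),int(v)),rad,255,-1); m=cv2.bitwise_and(mask,m)
    n,l,st,c=cv2.connectedComponentsWithStats(m)
    i=min(range(1,n),key=lambda i:np.hypot(*(c[i]-[u,v]))-0.02*st[i,4]); return (l==i).astype(np.uint8),c[i],st[i]
t=ss['top'];d=ss['side']
H=lambda s:cv2.cvtColor(s['pixels'],cv2.COLOR_BGR2HSV)
ht,hd=H(t),H(d)
black=cv2.inRange(ht,(0,0,0),(180,255,45)); m,c,st=comp(t,black,597*k,327*k,25); print('head blob',c,st)
wood=cv2.inRange(ht,(8,70,120),(30,255,255)); m,c,st=comp(t,wood,612*k,380*k,40)
(rc,wh,a)=cv2.minAreaRect(cv2.findContours(m,0,2)[0][0]); box=cv2.boxPoints((rc,wh,a)); print('mallet handle',rc,wh,a,[plane(t,*b,53)[:2].tolist() for b in box])
wh_=cv2.inRange(ht,(0,0,165),(180,60,255)); m,c,st=comp(t,wh_,414*k,243*k,22)
cn=max(cv2.findContours(m,cv2.RETR_EXTERNAL,2)[0],key=len); e=cv2.fitEllipse(cn);print('collar',e,plane(t,*e[0],130))
m,c,st=comp(t,cv2.inRange(ht,(0,0,130),(180,70,255)),340*k,261*k,10);print('peg',c,st,plane(t,*c,95))
m,c,st=comp(d,cv2.inRange(hd,(0,0,120),(180,70,255)),386*k,272*k,10);print('peg side',c,st,plane(d,*c,92))
m,c,st=comp(d,cv2.inRange(hd,(0,0,165),(180,60,255)),432*k,280*k,20)
cn=max(cv2.findContours(m,cv2.RETR_EXTERNAL,2)[0],key=len);e=cv2.fitEllipse(cn);print('collar side',e,plane(d,*e[0],125))
for n,u,v,z in [('rodtop',173,370,160),('bottle',195,185,115),('dropper',383,402,65),('pot',528,181,42),('standfoot',212,370,8),('purple',262,373,100),('base c',388,262,16),('headtop',598,327,70),('hend',625,412,53)]:
    print(n,plane(t,u*k,v*k,z))
print('purple tri',tri(ray(t,262*k,373*k),ray(d,258*k,232*k)),'tip',tri(ray(t,280*k,373*k),ray(d,267*k,310*k)),'rodtop tri',tri(ray(t,173*k,370*k),ray(d,239*k,196*k)))
base=cv2.inRange(ht,(8,70,120),(30,255,255)); m,c,st=comp(t,base,388*k,262*k,60); pts=cv2.findNonZero(m); q=cv2.minAreaRect(pts);print('base',[plane(t,*b,16)[:2].tolist() for b in cv2.boxPoints(q)])
cv2.imwrite('pics/c.png',np.hstack([cv2.resize(t['pixels'][195:275,90:190],(400,320)),cv2.resize(d['pixels'][115:205,120:200],(320,320),),]))
E
python3 m.py
```

```text
head blob [380.96938776 209.39795918] [371 201  21  18 294]
mallet handle (392.27398681640625, 241.8972625732422) (49.3913688659668, 6.905427932739258) 69.44395446777344 [[472.0, -307.8], [477.4, -323.1], [371.4, -356.8], [366.1, -341.8]]
collar ((265.2002258300781, 154.64059448242188), (20.859785079956055, 21.207002639770508), 96.59750366210938) [612.8 -40.9 130. ]
peg [216.66981132 166.08490566] [211 161  12  11 106] [595.8  67.5  95. ]
peg side [247.28095238 171.15238095] [237 164  21  15 210] [599.9  68.9  92. ]
collar side ((276.4713134765625, 178.97784423828125), (12.312352180480957, 21.13154411315918), 95.69347381591797) [616.6 -35.1 125. ]
rodtop [440.4 275.9 160. ]
bottle [702.6 270.3 115. ]
dropper [391.3   6.3  65. ]
pot [ 726.2 -221.9   42. ]
standfoot [440.8 272.8   8. ]
purple [435.1 174.  100. ]
base c [606.   -2.5  16. ]
headtop [ 495.6 -308.8   70. ]
hend [ 371.8 -347.3   53. ]
purple tri (array([435.5, 162. , 152.1]), np.float64(0.9)) tip (array([434.5, 167.5,   6.5]), np.float64(0.7)) rodtop tri (array([442. , 275.4, 160. ]), np.float64(3.4))
base [[643.3, 121.6], [677.7, -107.7], [569.0, -122.0], [535.5, 104.1]]
```

View pics/c.png

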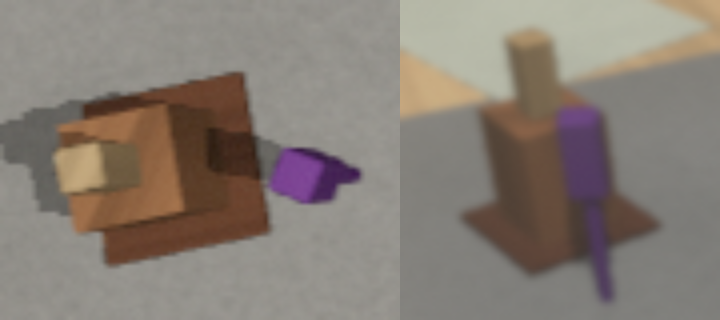

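The crop shows the tan rod standing upright in its stand, with the stand turned about 10°. The purple decoy stands upright beside it at about (435,165). Mallet yaw is about 17.5° and jig yaw about 8.7°, both consistent with the given sizes. Next I'll start moving and take wrist views on the way.

>>> step_arm(
  delta_pos=[
    [0.25,-0.15,0.05],
    [0.25,-0.2,0.05],
    [0.2,-0.25,0.05],
    [0.1,-0.25,0.05],
    [0.1,-0.25,0],
    [0,-0.1,0],
    [0,0,0],
  ],
  spin=[0,0,0,0,0,0,0],
  gripper=1,
)

```text
time: 1.02
tool_pos: [394.1, 321.7, 270.5]
tcp_rot: [180.0, -0.0, 158.6]
ft_force: [-0.1, 1.0, 0.6]
finger_gap: 85.3
grip_force: 0.0
```

```bash
python3 - <<'E'
from h import *
import pickle
s=snap('wrist');pickle.dump(s,open('w1.pkl','wb'));q=r.sense();print(q['time'],q['tool_pos'],q['tcp_rot'],q['joint_pos'])
cv2.imwrite('pics/w1.png',s['pixels'])
for n,p in dict(rod=(441,275.5,160),bore=(614,-39,130),peg=(597,68,95)).items(): print(n,proj(s,p))
E
```

```text
1.075 [393.87807304 322.72593875 270.50056263] [ 1.79976873e+02 -2.54572235e-02  1.58715139e+02] [ 3.35343138e+01 -7.48820747e+00  9.61595667e+01  3.41412485e-02
  9.13244052e+01 -3.51800297e+01]
rod [223.5 258.6]
bore [ 36.3 456.2]
peg [121.8 393.9]
```

View pics/w1.png

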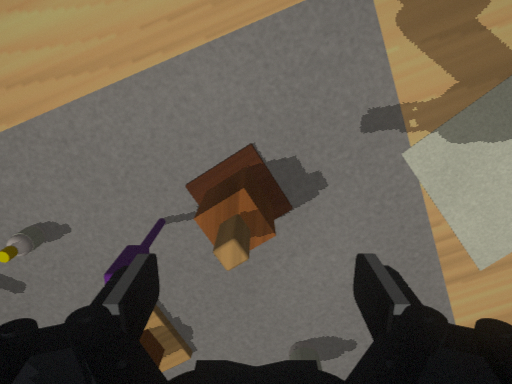

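The wrist view shows the rod handle top at about (232,260) and the stand foot corners at (252,144), (186,184) and (292,207).

```bash
python3 - <<'E'
from h import *
import pickle
s=pickle.load(open('w1.pkl','rb'))
F=[plane(s,u,v,8) for u,v in((252,144),(186,184),(292,207))]
print(F,[np.linalg.norm(F[0]-f) for f in F[1:]],[np.degrees(np.arctan2(*(F[0]-f)[1::-1])) for f in F[1:]],'centre',(F[1]+F[2])/2)
h=cv2.cvtColor(s['pixels'],cv2.COLOR_BGR2HSV)
print(h[262,232],h[240,235],h[215,235],h[170,240])
c=s['pixels'][180:280,180:290]; cv2.imwrite('pics/c2.png',cv2.resize(c,None,fx=5,fy=5,interpolation=cv2.INTER_CUBIC))
E
```

```text
[array([383.5, 322.2,   8. ]), array([400.1, 227. ,   8. ]), array([477.2, 340. ,   8. ])] [np.float64(96.63643205334104), np.float64(95.37573066561534)] [np.float64(99.89120400680804), np.float64(-169.24380344928417)] centre [438.65 283.5    8.  ]
[ 17 134 150] [ 16 135 100] [ 17 144  71] [ 11 156  59]
```

View pics/c2.png

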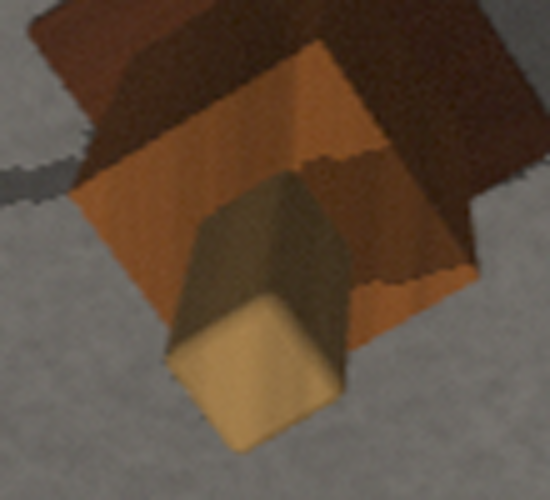

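>>> step_arm(
  delta_pos=[
    [0.1,-0.2,0.05],
    [0.1,-0.3,0.05],
    [0.1,-0.3,0.05],
    [0.1,-0.3,0.05],
    [0.1,-0.3,0],
    [0,0,0],
  ],
  spin=[-0.05,-0.05,-0.05,-0.05,-0.05,0],
)

```text
time: 1.82
tool_pos: [493.6, 45.1, 309.5]
tcp_rot: [-180.0, 0.0, 113.4]
ft_force: [-0.3, 0.6, -0.3]
finger_gap: 85.6
grip_force: 0.0
```

The crop shows the handle-top corners clearly, with the centre at wrist pixel (231,254.6).

```bash
python3 - <<'E'
from h import *
import pickle
s=pickle.load(open('w1.pkl','rb'))
C=[plane(s,180+u/5,180+v/5,160) for u,v in((265,292),(345,390),(242,452),(168,358))]
print('handle',np.mean(C,0),[np.linalg.norm(C[i]-C[i-1]).round(1) for i in range(4)],[np.degrees(np.arctan2(*(C[i]-C[i-1])[1::-1])).round(1) for i in range(4)])
B=[plane(s,180+u/5,180+v/5,100) for u,v in((320,40),(478,272),(72,190))]
print('block',(B[1]+B[2])/2,np.linalg.norm(B[0]-B[1]),np.linalg.norm(B[0]-B[2]))
s=snap('wrist','w2.png');pickle.dump(s,open('w2.pkl','wb'))
for n,p in dict(bore=(614,-39,130),peg=(597,68,95)).items(): print(n,proj(s,p))
print(r.sense()['tool_pos'])
E
```

```text
handle [439.95  282.775 160.   ] [np.float64(20.4), np.float64(22.3), np.float64(21.1), np.float64(21.3)] [np.float64(105.1), np.float64(14.3), np.float64(-77.7), np.float64(-167.5)]
block [440.35 282.75 100.  ] 58.32495177880561 58.72052452081809
bore [326.6 280.6]
peg [351.  179.2]
[493.03314911  47.16080803 309.44392545]
```

View pics/w2.png

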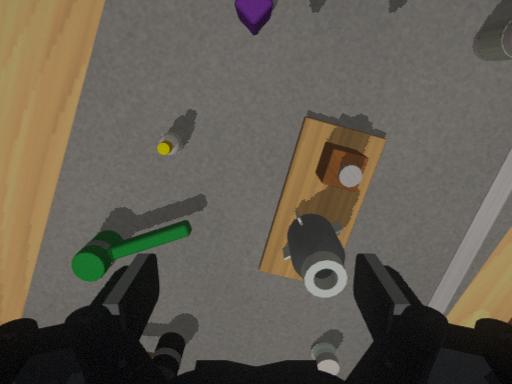

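The wrist view shows the collar ring at about (325,278) and the peg head at (350,176).

```bash
python3 - <<'E'
from h import *
import pickle
s=pickle.load(open('w2.pkl','rb'));h=cv2.cvtColor(s['pixels'],cv2.COLOR_BGR2HSV)
w=cv2.inRange(h,(0,0,140),(180,50,255))
for n,(u,v),R,z,D in(('collar',(325,278),30,130,48),('peg',(350,176),15,95,26)):
    m=np.zeros_like(w);cv2.circle(m,(u,v),R,255,-1);m&=w
    cn=max(cv2.findContours(m,cv2.RETR_EXTERNAL,cv2.CHAIN_APPROX_NONE)[0],key=len)
    e=cv2.fitEllipse(cv2.convexHull(cn));p=plane(s,*e[0],z);print(n,e,p,'dia',[np.round(a/337*(np.array([0,0,450])-p)[2],1) for a in e[1]])
# hole: dark inside
g=cv2.cvtColor(s['pixels'],cv2.COLOR_BGR2GRAY);m=np.zeros_like(g);cv2.circle(m,(325,278),15,255,-1)
d=((g<130)&(m>0)).astype(np.uint8);n,l,st,c=cv2.connectedComponentsWithStats(d);i=1+np.argmax(st[1:,4]);print('hole',c[i],st[i],plane(s,*c[i],130))
E
```

```text
collar ((325.4111328125, 278.5837707519531), (36.72006607055664, 42.62781524658203), 75.38349151611328) [611.7 -37.3 130. ] dia [np.float64(34.9), np.float64(40.5)]
peg ((350.3617248535156, 175.86903381347656), (19.822853088378906, 22.034345626831055), 58.28520202636719) [594.6  71.1  95. ] dia [np.float64(20.9), np.float64(23.2)]
hole [325.31051345 278.79217604] [314 268  24  22 409] [611.7 -37.6 130. ]
```

>>> step_arm(
  delta_pos=[
    [0,-0.2,0],
    [-0.05,-0.25,0],
    [-0.05,-0.3,-0.05],
    [-0.05,-0.3,-0.1],
    [-0.05,-0.3,-0.1],
    [-0.05,-0.25,-0.15],
    [0,-0.1,-0.1],
    [0,0,0],
  ],
  spin=[-0.055,-0.055,-0.055,-0.055,-0.055,-0.055,-0.055,-0.055],
)

```text
time: 2.88
tool_pos: [443.0, -288.0, 207.9]
tcp_rot: [-179.7, 0.0, 34.4]
ft_force: [-0.4, -0.3, 0.1]
finger_gap: 85.0
grip_force: 0.0
```

>>> step_arm(
  delta_pos=[
    [0,-0.1,0],
    [0,-0.08,0],
    [0,0,0],
    [0,0,0],
  ],
  spin=[-0.047,-0.047,0,0],
)

```text
time: 3.38
tool_pos: [443.9, -323.9, 210.6]
tcp_rot: [-180.0, -0.0, 18.0]
ft_force: [0.2, -0.2, 0.8]
finger_gap: 85.4
grip_force: 0.0
```

```bash
python3 - <<'E'
from h import *
s=snap('wrist');print(r.sense()['tool_pos'],r.sense()['tcp_rot'])
cv2.imwrite('pics/w3.png',s['pixels'])
for n,p in dict(head=(495.6,-308.8,70),hend=(367,-349,53),grasp=(443,-325,53)).items(): print(n,proj(s,p))
h=cv2.cvtColor(s['pixels'],cv2.COLOR_BGR2HSV)
m=cv2.inRange(h,(8,70,90),(30,255,255)); 
import pickle;pickle.dump(s,open('w3.pkl','wb'))
E
```

```text
[ 443.74764666 -324.07998602  210.64686145] [-1.79961537e+02 -6.17377704e-03  1.79196326e+01]
head [260.  114.5]
hend [258.  252.3]
grasp [258.7 174.3]
```

View pics/w3.png

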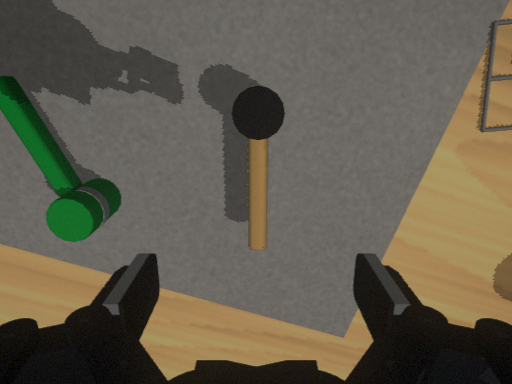

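The head is at (258,112) and the handle runs straight down to (258,248), within 2 px of the prediction and aligned with the fingers. I'll descend and grip.

>>> step_arm(
  delta_pos=[
    [0,0,-0.2],
    [0,0,-0.2],
    [0,0,-0.2],
    [0,0,-0.2],
    [0,0,-0.1],
    [0,0,-0.033],
    [0,0,0],
  ],
  spin=[0,0,0,0,0,0,0],
)

```text
time: 4.3
tool_pos: [443.3, -325.3, 24.6]
tcp_rot: [180.0, -0.0, 17.7]
ft_force: [0.3, 0.3, -0.7]
finger_gap: 85.0
grip_force: 0.0
```

>>> step_arm(
  delta_pos=[
    [0,0,0],
    [0,0,0],
    [0,0,0],
    [0,0,0],
    [0,0,0],
    [0,0,0],
    [0,0,0],
    [0,0,0],
  ],
  spin=[0,0,0,0,0,0,0,0],
  gripper=-1,
  squeeze=110,
)

```text
time: 5.3
tool_pos: [443.2, -325.8, 24.8]
tcp_rot: [180.0, -0.0, 17.6]
ft_force: [-2.2, 2.6, 5.8]
finger_gap: 16.1
grip_force: 107.2
```

>>> step_arm(
  delta_pos=[
    [0,0,0.05],
    [0,0,0.1],
    [0,0,0.2],
    [0,0,0.2],
    [0,0,0.2],
    [0,0,0.15],
    [0,0,0],
    [0,0,0],
  ],
  spin=[0,0,0,0,0,0,0,0],
)

```text
time: 6.3
tool_pos: [442.3, -325.1, 202.5]
tcp_rot: [-179.9, 0.1, 17.6]
ft_force: [-0.1, 0.2, -4.5]
finger_gap: 16.6
grip_force: 107.9
```

>>> step_arm(
  delta_pos=[
    [0.04,0.15,0],
    [0.06,0.25,0],
    [0.08,0.29,0],
    [0.08,0.3,0],
    [0.08,0.3,0],
    [0.08,0.3,0],
    [0.05,0.2,0],
    [0.034,0.1,0],
  ],
  spin=[0,0,0,0,0,0,0,0],
)

```text
time: 7.3
tool_pos: [542.6, 54.5, 201.5]
tcp_rot: [-179.9, 0.2, 17.8]
ft_force: [0.5, 0.1, -3.5]
finger_gap: 16.4
grip_force: 108.0
```

>>> step_arm(
  delta_pos=[
    [0,0,0],
    [0,0,-0.1],
    [0,0,-0.1],
    [0,0,-0.05],
    [0,0,0],
    [0,0,0],
  ],
  spin=[0,0,0,0,0,0],
)

```text
time: 8.05
tool_pos: [544.2, 52.1, 154.8]
tcp_rot: [180.0, -0.0, 17.6]
ft_force: [0.2, -0.7, -2.5]
finger_gap: 16.2
grip_force: 108.1
```

```bash
python3 - <<'E'
from h import *
s=snap('side');t=snap('top');print(r.sense()['tool_pos'],r.sense()['ft_force'])
a=cv2.resize(s['pixels'][90:250,170:330],(400,400),interpolation=cv2.INTER_CUBIC);b=cv2.resize(t['pixels'][100:260,150:310],(400,400),interpolation=cv2.INTER_CUBIC)
cv2.imwrite('pics/tap1.png',np.hstack([a,b]))
E
```

```text
[544.46761587  52.30349157 155.20615815] [-0.82013216  0.89801753 -3.03926986]
```

View pics/tap1.png

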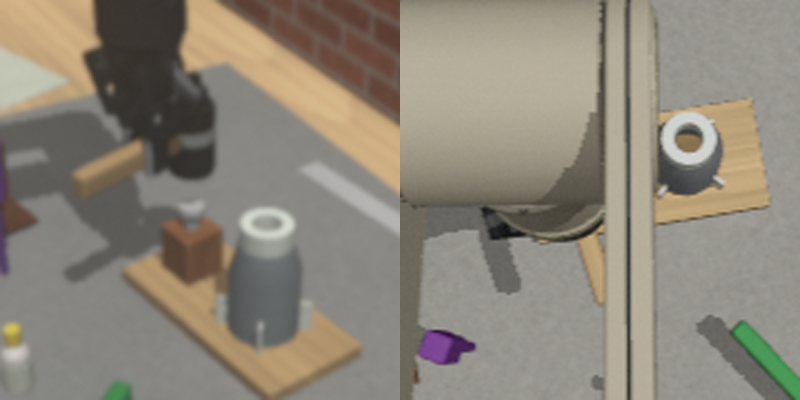

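The side view shows the black head directly above the peg head, and the collar and stage well clear. I'll press down in steps.

>>> step_arm(
  delta_pos=[
    [0,0,-0.1],
    [0,0,-0.05],
    [0,0,-0.04],
    [0,0,-0.03],
    [0,0,-0.02],
    [0,0,0],
  ],
  spin=[0,0,0,0,0,0],
)

```text
time: 8.9
tool_pos: [544.1, 52.4, 106.3]
tcp_rot: [180.0, -0.0, 17.6]
ft_force: [-0.8, 0.8, -0.1]
finger_gap: 16.4
grip_force: 108.5
```

>>> step_arm(
  delta_pos=[
    [0,0,-0.02],
    [0,0,-0.02],
    [0,0,0],
  ],
  spin=[0,0,0],
)

```text
time: 9.28
tool_pos: [544.4, 52.2, 101.2]
tcp_rot: [180.0, -0.1, 17.6]
ft_force: [-15.8, -2.1, 24.6]
finger_gap: 16.5
grip_force: 112.4
```

>>> step_arm(
  delta_pos=[
    [0,0,-0.01],
    [0,0,-0.005],
    [0,0,0],
  ],
  spin=[0,0,0],
)

```text
time: 9.65
tool_pos: [544.3, 52.0, 100.6]
tcp_rot: [179.9, -0.1, 17.7]
ft_force: [-30.5, -4.2, 45.3]
finger_gap: 16.3
grip_force: 115.4
```

The stop has been reached (45 N, no further travel). I'll lift and take the mallet back.

>>> step_arm(
  delta_pos=[
    [0,0,0.05],
    [0,0,0.15],
    [0,0,0.2],
    [0,0,0.12],
    [-0.05,-0.15,0],
    [-0.08,-0.3,0],
    [-0.08,-0.3,0],
    [-0.08,-0.3,0],
  ],
  spin=[0,0,0,0,0,0,0,0],
)

```text
time: 10.65
tool_pos: [485.1, -159.3, 198.5]
tcp_rot: [180.0, -0.0, 17.7]
ft_force: [2.0, 0.1, -2.7]
finger_gap: 16.1
grip_force: 108.1
```

>>> step_arm(
  delta_pos=[
    [-0.08,-0.3,0],
    [-0.07,-0.25,0],
    [-0.04,-0.2,0],
    [-0.02,-0.09,0],
    [0,0,0],
    [0,0,0],
  ],
  spin=[0,0,0,0,0,0],
)

```text
time: 11.4
tool_pos: [444.1, -324.6, 198.8]
tcp_rot: [-179.9, -0.0, 17.7]
ft_force: [-0.1, 1.4, -2.6]
finger_gap: 16.4
grip_force: 108.1
```

```bash
python3 - <<'E'
from h import *
s=snap('side');t=snap('top');w=snap('wrist');print(r.sense()['tool_pos'],r.sense()['ft_force'])
c=lambda p:cv2.resize(p,(400,300),interpolation=cv2.INTER_CUBIC)
cv2.imwrite('pics/tap2.png',np.vstack([np.hstack([c(s['pixels'][160:235,210:310]),c(t['pixels'][120:195,190:290])]),np.hstack([c(w['pixels']),c(s['pixels'][200:384,200:445])])]))
for z in(77,95): print(z,proj(s,(595.3,70,z)),proj(t,(595.3,70,z)))
E
```

```text
[ 444.30180844 -324.55895636  199.18800603] [ 0.46540949 -0.59618277 -3.12175312]
77 [245.4 176.7] [216.4 167.8]
95 [245.3 170.4] [215.6 166.3]
```

View pics/tap2.png

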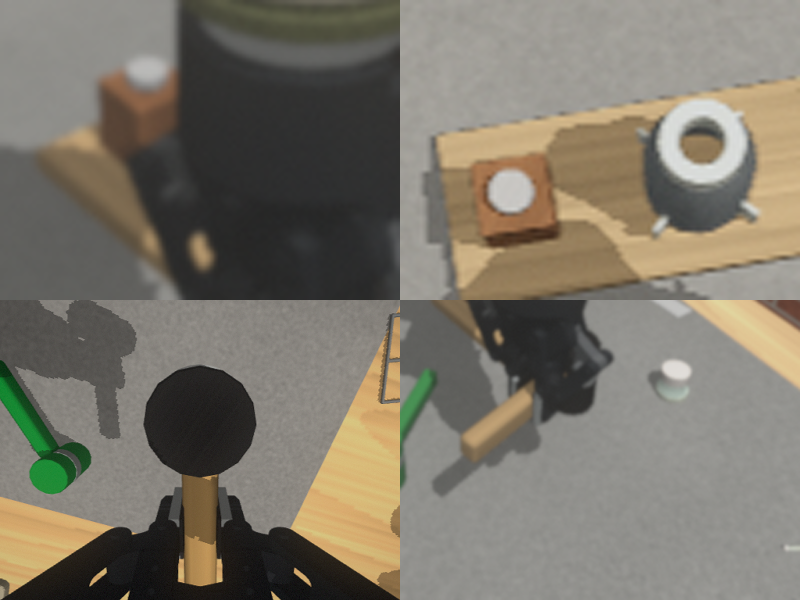

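The side view shows the peg head sitting on the boss, at about (247,177), where a top height of 77 mm should appear. So it is fully down. The mallet is still level in the grip, so I'll lower it.

>>> step_arm(
  delta_pos=[
    [0,0,-0.2],
    [0,0,-0.25],
    [0,0,-0.2],
    [0,0,-0.12],
    [0,0,-0.05],
    [0,0,-0.03],
    [0,0,-0.015],
    [0,0,0],
  ],
  spin=[0,0,0,0,0,0,0,0],
)

```text
time: 12.55
tool_pos: [444.3, -326.1, 27.0]
tcp_rot: [179.9, -0.0, 17.6]
ft_force: [-0.2, 0.6, -3.5]
finger_gap: 15.9
grip_force: 108.1
```

>>> step_arm(
  delta_pos=[
    [0,0,-0.008],
    [0,0,-0.006],
    [0,0,0],
  ],
  spin=[0,0,0],
)

```text
time: 12.92
tool_pos: [444.2, -326.3, 24.8]
tcp_rot: [179.9, -0.0, 17.6]
ft_force: [-4.0, 2.0, 6.6]
finger_gap: 16.2
grip_force: 109.9
```

>>> step_arm(
  delta_pos=[
    [0,0,0.005],
    [0,0,0],
    [0,0,0],
    [0,0,0],
    [0,0,0.1],
    [0,0,0.25],
    [0,0,0.25],
    [0,0,0.25],
  ],
  spin=[0,0,0,0,0,0,0,0],
  gripper=1,
)

```text
time: 13.92
tool_pos: [443.6, -325.5, 195.9]
tcp_rot: [-180.0, 0.0, 17.6]
ft_force: [1.0, 0.1, -0.4]
finger_gap: 85.1
grip_force: 0.0
```

>>> step_arm(
  delta_pos=[
    [0,0.1,0.2],
    [0,0.2,0.2],
    [0,0.28,0],
    [0,0.28,0],
    [0,0.28,0],
    [0,0.28,0],
    [0,0.28,0],
    [0,0.28,0],
  ],
  spin=[0.05,0.05,0.05,0.05,0.05,0.05,0.05,0.05],
)

```text
time: 14.92
tool_pos: [443.5, 72.1, 274.6]
tcp_rot: [180.0, -0.0, 89.9]
ft_force: [0.9, -0.2, 0.3]
finger_gap: 85.3
grip_force: 0.0
```

>>> step_arm(
  delta_pos=[
    [0,0.28,0],
    [0,0.28,0],
    [0,0.2,0],
    [0,0.1,0],
    [0,0,0],
    [0,0,0],
  ],
  spin=[0.05,0.013,0,0,0,0],
)

```text
time: 15.68
tool_pos: [444.0, 241.3, 274.3]
tcp_rot: [-180.0, 0.0, 100.9]
ft_force: [0.1, 0.5, 0.3]
finger_gap: 85.3
grip_force: 0.0
```

```bash
python3 - <<'E'
from h import *
import pickle
s=snap('wrist');d=snap('side');q=r.sense();print(q['tool_pos'],q['tcp_rot'],q['joint_pos'].round(0) if hasattr(q['joint_pos'],'round') else q['joint_pos'])
pickle.dump(s,open('w4.pkl','wb'))
cv2.imwrite('pics/w4.png',np.hstack([s['pixels'][:,80:430],cv2.resize(d['pixels'][200:384,200:430],(430,384))]))
print(proj(s,(440,281,160)))
E
```

```text
[444.10690397 241.12017132 274.49476824] [1.79992800e+02 1.89672487e-02 1.00883430e+02] [23. -8. 96. -0. 92. 12.]
[261.1 138.7]
```

View pics/w4.png

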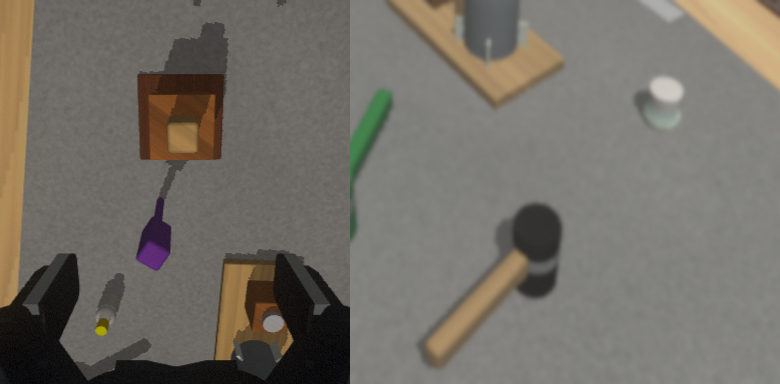

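The mallet stands on the bench as before. The rod handle top is at wrist (263,137), square to the gripper.

```bash
python3 - <<'E'
from h import *
import pickle
s=pickle.load(open('w4.pkl','rb'));h=cv2.cvtColor(s['pixels'],cv2.COLOR_BGR2HSV)
print(h[137,263],h[110,255],h[85,235])
m=np.zeros(h.shape[:2],np.uint8);m[115:160,240:290]=1;m&=cv2.inRange(h,(10,60,125),(30,175,255))//255
n,l,st,c=cv2.connectedComponentsWithStats(m);i=1+np.argmax(st[1:,4]);q=cv2.minAreaRect(cv2.findNonZero((l==i).astype(np.uint8)));print(st[i],c[i],q)
C=[plane(s,*b,160) for b in cv2.boxPoints(q)];print(C,np.mean(C,0))
E
```

```text
[ 17 135 157] [ 13 186  81] [  9 158  79]
[248 124  29  29 788] [262.2893401  138.12055838] ((262.0, 138.0), (28.0, 28.0), 90.0)
[array([428.2, 290. , 160. ]), array([448.8, 293.9, 160. ]), array([453.2, 273.2, 160. ]), array([432.1, 269.1, 160. ])] [440.575 281.55  160.   ]
```

>>> step_arm(
  delta_pos=[
    [-0.018,0.202,0],
    [0,0,0],
    [0,0,-0.2],
    [0,0,-0.2],
    [0,0,-0.2],
    [0,0,-0.13],
    [0,0,-0.06],
    [0,0,0],
  ],
  spin=[0,0,0,0,0,0,0,0],
)

```text
time: 16.77
tool_pos: [440.1, 281.9, 116.2]
tcp_rot: [-179.9, 0.0, 100.9]
ft_force: [0.0, 0.1, -0.0]
finger_gap: 85.9
grip_force: 0.0
```

>>> step_arm(
  delta_pos=[
    [0,0,0],
    [0,0,0],
    [0,0,0],
    [0,0,0],
    [0,0,0],
    [0,0,0],
    [0,0,0],
    [0,0,0],
  ],
  spin=[0,0,0,0,0,0,0,0],
  gripper=-1,
  squeeze=40,
)

```text
time: 17.77
tool_pos: [440.5, 283.0, 117.1]
tcp_rot: [179.9, -0.0, 101.0]
ft_force: [-1.8, -0.9, 5.6]
finger_gap: 23.6
grip_force: 41.4
```

>>> step_arm(
  delta_pos=[
    [0,0,0.05],
    [0,0,0.1],
    [0,0,0.2],
    [0,0,0.2],
    [0,0,0.2],
    [0,0,0.06],
    [0,0,0],
    [0,0,0],
  ],
  spin=[0,0,0,0,0,0,0,0],
)

```text
time: 18.77
tool_pos: [439.4, 282.3, 276.2]
tcp_rot: [-179.8, 0.1, 101.0]
ft_force: [0.6, 0.4, -1.6]
finger_gap: 23.5
grip_force: 40.8
```

>>> step_arm(
  delta_pos=[
    [0.05,-0.1,0],
    [0.1,-0.19,0],
    [0.13,-0.24,0],
    [0.13,-0.24,0],
    [0.13,-0.24,0],
    [0.13,-0.24,0],
    [0.1,-0.19,0],
    [0.05,-0.1,0],
  ],
  spin=[0,0,0,0,0,0,0,0],
)

```text
time: 19.77
tool_pos: [603.9, -27.3, 275.9]
tcp_rot: [-179.8, -0.1, 100.9]
ft_force: [-0.0, 0.9, -0.4]
finger_gap: 23.8
grip_force: 40.8
```

>>> step_arm(
  delta_pos=[
    [0.03,-0.05,0],
    [0.01,-0.02,0],
    [0,0,0],
    [0,0,0],
    [0,0,0],
    [0,0,0],
  ],
  spin=[0,0,0,0,0,0],
)

```text
time: 20.52
tool_pos: [612.1, -38.9, 278.6]
tcp_rot: [180.0, 0.0, 101.0]
ft_force: [0.5, 0.6, -0.5]
finger_gap: 23.8
grip_force: 40.8
```

```bash
python3 - <<'E'
from h import *
import pickle
ss={n:snap(n) for n in('side','top','wrist')};q=r.sense();print(q['time'],q['tool_pos'],q['tcp_rot'],q['grip_force'])
pickle.dump(ss,open('s5.pkl','wb'))
x,y,z=q['tool_pos']
d=ss['side'];print('tip pred',proj(d,(x,y,z-109)),'handle bot',proj(d,(x,y,z-17)),'bore',proj(d,(612.5,-38,130)), 'wrist tip',proj(ss['wrist'],(x,y,z-109)))
a=cv2.resize(d['pixels'][80:230,210:340],(520,600),interpolation=cv2.INTER_CUBIC)
cv2.imwrite('pics/i1.png',np.hstack([a,cv2.resize(ss['wrist']['pixels'][130:384,190:320],(280,547),interpolation=cv2.INTER_CUBIC)[:600] if 0 else cv2.copyMakeBorder(cv2.resize(ss['wrist']['pixels'][180:384,190:330],(280,408)),0,192,0,0,0)]))
E
```

```text
20.675 [612.19093509 -39.17737455 278.50008468] [1.79992575e+02 2.95699254e-03 1.00982441e+02] 40.786800384521484
tip pred [276.3 162.8] handle bot [277.8 122.7] bore [275.6 178.2] wrist tip [256.3 190.9]
```

View pics/i1.png

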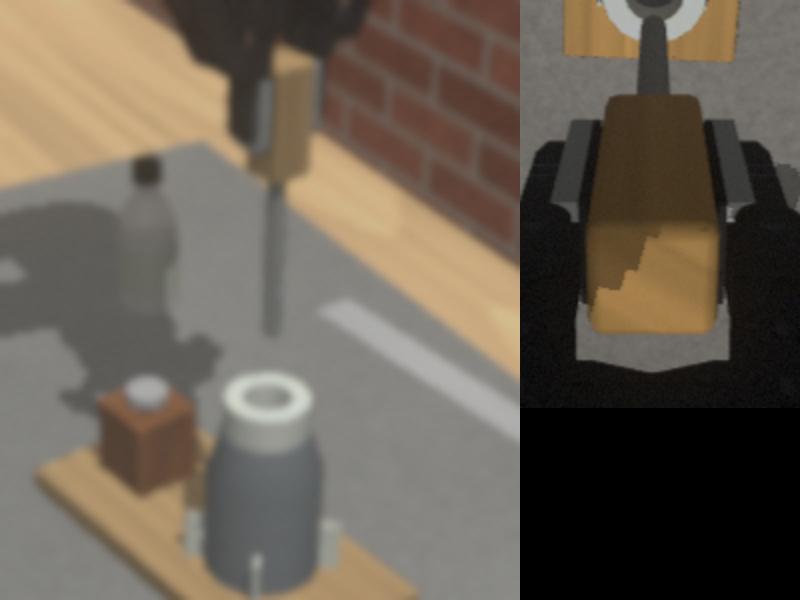

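The side view shows the rod hanging upright over the collar: tip at (277.8,163.7), collar centre at (276.8,179.3). Both sit about 1 px off prediction in the same direction. I'm now past the 10-picture view limit (this was the 11th), so from here I'll work from numbers only.

```bash
cat > b.py <<'E'
from h import *
def collar(s,c,R,z=130,lo=120):
    h=cv2.cvtColor(s['pixels'],cv2.COLOR_BGR2HSV);m=np.zeros(h.shape[:2],np.uint8);cv2.circle(m,tuple(map(int,c)),R,255,-1)
    m&=cv2.inRange(h,(0,0,lo),(180,45,255)); n,l,st,_=cv2.connectedComponentsWithStats(m); i=1+np.argmax(st[1:,4])
    m=(l==i).astype(np.uint8); hu=cv2.convexHull(cv2.findNonZero(m)); e=cv2.fitEllipse(hu); return e,st[i]
E
python3 - <<'E'
from b import *
import pickle
ss=pickle.load(open('s5.pkl','rb'));w=ss['wrist'];b=proj(w,(612.5,-38,130));print('pred bore w',b)
g=cv2.cvtColor(w['pixels'],cv2.COLOR_BGR2GRAY)
for lo in(120,150,170):
    e,st=collar(w,b,45,lo=lo);print(lo,e,st,plane(w,*e[0],130))
for rr in range(186,224,4): print(rr,g[rr,242:272:1].tolist())
s0=pickle.load(open('s0.pkl','rb'))['side'];print('side0',[ (e[0],plane(s0,*e[0],130)) for e in [collar(s0,(276.5,179),15,lo=165)[0]]])
E
```

```text
pred bore w [256.8 176.3]
120 ((256.31427001953125, 175.6685791015625), (49.654666900634766, 54.01700973510742), 88.52130889892578) [ 228  151   56   49 1300] [611.9 -37.5 130. ]
150 ((256.8043212890625, 175.80247497558594), (49.87890625, 52.05497741699219), 94.11726379394531) [ 231  151   52   49 1190] [612.4 -37.5 130. ]
170 ((256.6417236328125, 175.93405151367188), (49.617515563964844, 50.99786376953125), 89.51717376708984) [ 232  151   51   49 1094] [612.3 -37.7 130. ]
186 [179, 178, 179, 175, 143, 98, 86, 86, 86, 87, 88, 87, 87, 86, 86, 85, 83, 82, 85, 83, 82, 83, 80, 82, 80, 98, 152, 176, 178, 180]
190 [176, 180, 179, 178, 178, 177, 178, 178, 159, 105, 59, 59, 56, 58, 59, 59, 57, 61, 58, 67, 142, 173, 178, 177, 178, 178, 177, 179, 177, 179]
194 [179, 176, 177, 178, 179, 179, 179, 179, 125, 54, 57, 58, 57, 57, 56, 59, 62, 56, 60, 59, 59, 146, 179, 178, 179, 180, 178, 178, 179, 178]
198 [134, 143, 152, 163, 175, 178, 179, 163, 105, 58, 54, 55, 56, 59, 58, 57, 58, 62, 61, 56, 57, 126, 168, 179, 179, 179, 170, 138, 119, 126]
202 [137, 140, 142, 140, 137, 135, 134, 113, 75, 55, 56, 
[... 156 characters left out ...]
 57, 59, 61, 61, 59, 57, 78, 113, 129, 129, 126, 123, 121, 123, 125]
210 [116, 116, 114, 112, 115, 115, 115, 83, 53, 57, 56, 59, 59, 54, 59, 57, 58, 58, 57, 57, 58, 65, 100, 115, 116, 114, 114, 113, 101, 103]
214 [116, 115, 115, 113, 114, 113, 105, 76, 52, 57, 53, 55, 58, 59, 55, 59, 60, 60, 62, 58, 56, 58, 95, 114, 117, 115, 116, 113, 112, 111]
218 [113, 114, 116, 119, 116, 120, 99, 70, 57, 55, 50, 58, 55, 57, 54, 57, 58, 56, 59, 59, 58, 56, 82, 105, 108, 109, 112, 113, 115, 116]
222 [113, 114, 114, 112, 115, 117, 91, 58, 55, 53, 56, 54, 56, 57, 55, 57, 57, 58, 59, 56, 57, 55, 75, 106, 117, 119, 115, 114, 113, 115]
side0 [((276.4857482910156, 178.96630859375), array([612.6, -41.4, 130. ]))]
```

>>> step_arm(
  delta_pos=[
    [0,0.004,-0.08],
    [0,0,-0.055],
    [0,0,0],
    [0,0,0],
    [0,0,0],
  ],
  spin=[0,0,0,0,0],
)

```text
time: 21.3
tool_pos: [612.5, -38.5, 252.1]
tcp_rot: [179.9, 0.0, 101.0]
ft_force: [-0.6, -0.3, 0.1]
finger_gap: 23.6
grip_force: 40.8
```

```bash
python3 - <<'E'
from b import *
import pickle
ss={n:snap(n) for n in('side','wrist')};q=r.sense();x,y,z=q['tool_pos'];print(q['time'],q['tool_pos'],q['tcp_rot'])
pickle.dump(ss,open('s6.pkl','wb'))
w,d=ss['wrist'],ss['side'];b=proj(w,(612.4,-38,130))
e,st=collar(w,b,45,lo=160);print('w collar',e,plane(w,*e[0],130),'pred',b)
T=z-109
print('w tip near edge pred',proj(w,(x-1,y+5,T)),'centre',proj(w,(x,y,T)),'handle bot',proj(w,(x,y,T+92)))
g=cv2.cvtColor(w['pixels'],cv2.COLOR_BGR2GRAY);print('col',[(v,int(g[v,254:259].mean())) for v in range(int(b[1])-22,int(b[1])+30)])
print('d collar pred',proj(d,(612.4,-38,130)),'tip low edge pred',proj(d,(x-2.5,y-4.3,T)),'c',proj(d,(x,y,T)))
g=cv2.cvtColor(d['pixels'],cv2.COLOR_BGR2GRAY)
for v in range(150,192,1): print(v,g[v,262:294].tolist())
E
```

```text
21.4 [612.4770023  -38.53189521 252.01965214] [1.79947888e+02 1.63240358e-02 1.00973583e+02]
w collar ((253.4017791748047, 184.20628356933594), (49.82793426513672, 52.92839813232422), 27.361268997192383) [610.  -37.5 130. ] pred [256.1 185.3]
w tip near edge pred [256.1 184.5] centre [256.1 190.8] handle bot [256.3 244.3]
col [(163, 178), (164, 174), (165, 172), (166, 171), (167, 171), (168, 161), (169, 157), (170, 91), (171, 82), (172, 83), (173, 82), (174, 82), (175, 83), (176, 84), (177, 82), (178, 82), (179, 82), (180, 83), (181, 71), (182, 55), (183, 54), (184, 53), (185, 53), (186, 52), (187, 54), (188, 57), (189, 56), (190, 58), (191, 58), (192, 57), (193, 58), (194, 59), (195, 58), (196, 57), (197, 57), (198, 58), (199, 59), (200, 57), (201, 58), (202, 57), (203, 58), (204, 58), (205, 57), (206, 58), (207, 58), (208, 58), (209, 58), (210, 58), (211, 60), (212, 58), (213, 58), (214, 57)]
d collar pred [275.6 178.2] tip low edge pred [276.  174.5] c [275.9 173.2]
150 [135, 135, 134, 134, 134, 134, 133, 134, 133, 135, 134, 134, 131, 121, 106, 102, 105, 109, 118, 128, 133, 134, 1
[... 6073 characters left out ...]
47, 141, 134, 128, 128, 131, 133, 133, 133, 134]
188 [133, 128, 112, 101, 105, 114, 122, 129, 134, 138, 142, 145, 148, 151, 153, 154, 155, 155, 155, 153, 151, 149, 145, 139, 130, 121, 122, 129, 133, 134, 134, 133]
189 [137, 127, 106, 95, 100, 111, 121, 128, 134, 138, 141, 145, 148, 150, 153, 154, 154, 155, 155, 153, 150, 147, 143, 135, 124, 115, 116, 126, 132, 133, 134, 133]
190 [138, 122, 99, 89, 94, 105, 116, 125, 132, 136, 141, 144, 147, 150, 152, 154, 154, 155, 154, 152, 148, 143, 137, 128, 115, 108, 111, 122, 130, 133, 134, 134]
191 [131, 112, 92, 86, 90, 98, 107, 117, 124, 131, 136, 141, 144, 147, 150, 152, 152, 152, 151, 148, 142, 136, 128, 118, 109, 103, 105, 117, 128, 133, 134, 134]
```

```bash
python3 - <<'E'
from b import *
import pickle
ss=pickle.load(open('s6.pkl','rb'));w=ss['wrist'];d=ss['side']
for T in(140,143,146): print('tip edge',T,plane(w,256.3,181.0,T))
print('hole far edge',plane(w,256.3,169.7,130))
g=cv2.cvtColor(w['pixels'],cv2.COLOR_BGR2GRAY)
for v in(178,184,186,190,196): print(v,g[v,226:288].tolist())
print([(v,int(g[v,256])) for v in range(152,170)])
for u,v in((277.1,172.5),(276.8,173.5),(276.7,179)): print(plane(d,u,v,143),plane(d,u,v,130))
E
```

```text
tip edge 140 [611.3 -31.6 140. ]
tip edge 143 [611.1 -30.7 143. ]
tip edge 146 [611.  -29.9 146. ]
hole far edge [610.  -25.1 130. ]
178 [65, 67, 98, 157, 179, 178, 178, 178, 179, 180, 179, 179, 178, 180, 179, 170, 120, 66, 77, 87, 88, 88, 87, 87, 90, 91, 88, 85, 81, 82, 82, 85, 82, 80, 81, 84, 83, 83, 81, 81, 83, 83, 76, 60, 87, 156, 177, 177, 179, 177, 177, 178, 179, 177, 178, 179, 179, 178, 127, 63, 53, 53]
184 [63, 66, 136, 174, 178, 177, 180, 177, 177, 180, 180, 178, 181, 177, 143, 91, 79, 65, 51, 53, 52, 53, 53, 53, 52, 52, 54, 54, 54, 54, 54, 52, 55, 53, 54, 51, 54, 54, 53, 53, 53, 50, 51, 54, 67, 80, 126, 167, 176, 180, 179, 179, 180, 178, 179, 179, 178, 178, 158, 102, 59, 88]
186 [100, 64, 138, 174, 177, 179, 177, 178, 178, 181, 179, 178, 179, 178, 133, 81, 78, 80, 73, 59, 54, 55, 54, 54, 54, 51, 55, 52, 53, 54, 54, 51, 51, 54, 54, 51, 52, 53, 52, 52, 48, 49, 63, 74, 76, 80, 112, 161, 180, 178, 179, 178, 178, 177, 178, 179, 178, 179, 175, 125, 91, 120]
190 [143, 150, 154, 170, 178, 178, 179, 177, 179, 179, 181, 178, 178, 179, 176, 132, 84, 82, 83, 84, 83, 82, 76, 63, 57, 52, 56, 53, 58, 58, 59, 59, 59, 57, 60, 56, 52, 62, 72, 79, 80, 78, 79, 79, 76, 105, 157, 178, 180, 180, 179, 178, 179, 178, 178, 178, 176, 177, 140, 118, 128, 126]
196 [131, 134, 135, 136, 148, 169, 179, 178, 179, 179, 178, 177, 178, 179, 179, 177, 178, 176, 162, 121, 88, 87, 85, 81, 66, 55, 56, 58, 56, 57, 57, 58, 59, 59, 60, 57, 57, 73, 82, 82, 82, 85, 132, 170, 177, 179, 177, 179, 178, 178, 180, 178, 179, 178, 178, 178, 156, 131, 126, 125, 126, 123]
[(152, 71), (153, 80), (154, 82), (155, 82), (156, 85), (157, 93), (158, 173), (159, 179), (160, 177), (161, 177), (162, 179), (163, 178), (164, 179), (165, 179), (166, 176), (167, 175), (168, 178), (169, 176)]
[616.2 -37.2 143. ] [627.1 -20.2 130. ]
[613.6 -40.3 143. ] [624.4 -23.3 130. ]
[602.4 -58.3 143. ] [613.  -41.7 130. ]
```

```bash
python3 - <<'E'
from b import *
import pickle
w=pickle.load(open('s5.pkl','rb'))['wrist'];g=cv2.cvtColor(w['pixels'],cv2.COLOR_BGR2GRAY)
x,y,z=612.2,-39.2,278.5;T=z-109
print([(v,int(g[v,254:259].mean())) for v in range(160,194)])
print('pred near edge',proj(w,(x-1,y+4.9,T)),'tip c',proj(w,(x,y,T)))
h=cv2.cvtColor(w['pixels'],cv2.COLOR_BGR2HSV)
print('handle col256',[(v,int(g[v,250:262].mean())) for v in list(range(222,234))+list(range(284,352,2))])
print('handle bot near',proj(w,(x-2.3,y+11.8,T+92)),'top near',proj(w,(x-2.3,y+11.8,T+152)),'top far',proj(w,(x+2.3,y-11.8,T+152)))
E
```

```text
[(160, 179), (161, 178), (162, 118), (163, 85), (164, 83), (165, 84), (166, 83), (167, 84), (168, 82), (169, 82), (170, 82), (171, 83), (172, 83), (173, 82), (174, 83), (175, 67), (176, 54), (177, 53), (178, 52), (179, 53), (180, 53), (181, 52), (182, 52), (183, 62), (184, 83), (185, 83), (186, 85), (187, 77), (188, 62), (189, 57), (190, 57), (191, 57), (192, 58), (193, 57)]
pred near edge [256.2 184.8] tip c [256.3 191. ]
handle col256 [(222, 56), (223, 56), (224, 57), (225, 56), (226, 56), (227, 57), (228, 57), (229, 58), (230, 57), (231, 57), (232, 57), (233, 57), (284, 55), (286, 55), (288, 55), (290, 59), (292, 68), (294, 75), (296, 77), (298, 87), (300, 100), (302, 108), (304, 110), (306, 114), (308, 118), (310, 117), (312, 118), (314, 119), (316, 120), (318, 122), (320, 124), (322, 127), (324, 130), (326, 131), (328, 132), (330, 133), (332, 132), (334, 131), (336, 131), (338, 131), (340, 130), (342, 130), (344, 128), (346, 110), (348, 108), (350, 109)]
handle bot near [256.4 223.1] top near [256.6 292.5] top far [256.6 349.8]
```

>>> step_arm(
  delta_pos=[
    [0,0.012,0],
    [0,0,-0.05],
    [0,0,0],
    [0,0,0],
    [0,0,0],
  ],
  spin=[0,0,0,0,0],
)

```text
time: 22.02
tool_pos: [612.3, -36.1, 241.6]
tcp_rot: [180.0, 0.0, 101.0]
ft_force: [0.0, -0.5, -0.8]
finger_gap: 23.7
grip_force: 40.8
```

```bash
python3 - <<'E'
from b import *
import pickle
ss={n:snap(n) for n in('side','wrist','top')};q=r.sense();x,y,z=q['tool_pos'];print(q['time'],q['tool_pos'],q['tcp_rot'],q['ft_force'])
pickle.dump(ss,open('s7.pkl','wb'));w=ss['wrist'];g=cv2.cvtColor(w['pixels'],cv2.COLOR_BGR2GRAY)
T=z-109;print('T',T,'hole far edge pred',proj(w,(612.4-2.5,-37.8+12.8,130)))
print([(v,int(g[v,254:259].mean())) for v in range(165,196)])
for v in(180,184,188,192,196,200,204): print(v,g[v,232:280].tolist())
print('tip edge',plane(w,256.3,187.5,T))
t=ss['top'];print('top bore',proj(t,(612.5,-40,130)));g=cv2.cvtColor(t['pixels'],cv2.COLOR_BGR2GRAY);print(g[150:160:3,250:282].tolist())
E
```

```text
22.175 [612.32749917 -36.10012839 241.64422235] [1.79978032e+02 7.24581300e-03 1.00975520e+02] [ 0.2272288  -0.49989065 -1.54071848]
T 132.6442223500172 hole far edge pred [255.9 175.8]
[(165, 177), (166, 178), (167, 178), (168, 177), (169, 172), (170, 172), (171, 171), (172, 171), (173, 162), (174, 159), (175, 160), (176, 107), (177, 84), (178, 82), (179, 83), (180, 84), (181, 83), (182, 83), (183, 82), (184, 82), (185, 81), (186, 66), (187, 55), (188, 57), (189, 58), (190, 58), (191, 58), (192, 58), (193, 57), (194, 58), (195, 57)]
180 [178, 179, 179, 178, 179, 178, 177, 178, 179, 177, 179, 177, 165, 123, 92, 86, 90, 89, 90, 87, 84, 84, 82, 85, 85, 84, 85, 81, 85, 83, 84, 85, 82, 82, 86, 91, 150, 176, 180, 179, 179, 180, 178, 178, 177, 177, 178, 179]
184 [179, 178, 179, 179, 179, 178, 177, 179, 180, 144, 84, 54, 57, 56, 60, 75, 85, 89, 91, 88, 85, 85, 81, 83, 85, 83, 81, 82, 81, 84, 86, 83, 81, 74, 57, 54, 52, 52, 99, 159, 177, 178, 179, 178, 179, 179, 177, 178]
188 [178, 179, 179, 179, 179, 178, 178, 169, 120, 71, 58, 56, 52, 52, 54, 54, 51, 55, 53, 56, 52, 53, 57, 54, 58, 59, 57,
[... 909 characters left out ...]
77, 179, 179, 178, 180, 179, 179, 178, 179, 179, 177]
tip edge [611.9 -33.4 132.6]
top bore [264.8 154.8]
[[131, 130, 131, 124, 100, 142, 203, 222, 222, 222, 200, 132, 38, 27, 23, 28, 32, 28, 36, 82, 105, 109, 106, 105, 99, 90, 148, 179, 179, 177, 179, 177], [154, 156, 116, 79, 124, 163, 175, 175, 173, 151, 112, 90, 80, 70, 41, 35, 49, 55, 56, 71, 96, 107, 108, 109, 107, 88, 44, 89, 154, 179, 179, 180], [126, 99, 79, 84, 155, 208, 223, 222, 221, 188, 120, 129, 103, 44, 33, 74, 76, 57, 68, 68, 89, 106, 107, 108, 109, 107, 104, 103, 95, 116, 162, 180], [111, 84, 78, 82, 93, 177, 216, 223, 222, 222, 211, 173, 121, 92, 58, 37, 43, 38, 27, 36, 64, 94, 109, 106, 108, 107, 90, 58, 49, 51, 52, 147]]
```

>>> step_arm(
  delta_pos=[
    [0,0.002,-0.02],
    [0,0,-0.05],
    [0,0,-0.05],
    [0,0,-0.05],
    [0,0,0],
    [0,0,0],
  ],
  spin=[0,0,0,0,0,0],
)

```text
time: 22.92
tool_pos: [612.3, -35.7, 207.5]
tcp_rot: [180.0, 0.0, 101.0]
ft_force: [-0.5, 0.2, -0.5]
finger_gap: 23.3
grip_force: 40.8
```

>>> step_arm(
  delta_pos=[
    [0,0,-0.05],
    [0,0,-0.06],
    [0,0,-0.06],
    [0,0,-0.04],
    [0,0,0],
    [0,0,0],
    [0,0,0],
    [0,0,0],
  ],
  spin=[0,0,0,0,0,0,0,0],
)

```text
time: 23.92
tool_pos: [612.5, -35.7, 165.9]
tcp_rot: [180.0, 0.0, 101.0]
ft_force: [-0.6, -0.4, -0.8]
finger_gap: 23.4
grip_force: 40.8
```

```bash
python3 - <<'E'
from b import *
import pickle
ss={n:snap(n) for n in('side','wrist','top')};q=r.sense();x,y,z=q['tool_pos'];print(q['time'],q['tool_pos'],q['tcp_rot'],q['ft_force'],q['wrist_torque'])
pickle.dump(ss,open('s8.pkl','wb'));w=ss['wrist'];g=cv2.cvtColor(w['pixels'],cv2.COLOR_BGR2GRAY)
c=proj(w,(612.3,-36,130));print('bore w',c);v0=int(c[1])
for v in range(v0-28,v0+29,4): print(v,g[v,225:290:2].tolist())
d=ss['side'];g=cv2.cvtColor(d['pixels'],cv2.COLOR_BGR2GRAY);print('side bore',proj(d,(612.4,-38,130)),'axis',proj(d,(x,y,140)))
for v in range(166,184): print(v,g[v,262:292].tolist())
E
```

```text
24.075 [612.29897049 -35.712503   165.65662783] [1.79982149e+02 8.18282728e-03 1.00973870e+02] [ 0.06171591 -0.30073243 -0.54009061] [-0.0166201   0.04943638  0.01319044]
bore w [256.  229.9]
201 [78, 78, 80, 85, 159, 178, 180, 126, 125, 124, 124, 126, 126, 124, 124, 122, 121, 123, 123, 120, 124, 123, 124, 121, 121, 125, 127, 103, 85, 85, 83, 83, 62]
205 [78, 85, 171, 179, 181, 181, 151, 123, 125, 127, 125, 124, 124, 123, 122, 121, 120, 120, 120, 121, 122, 121, 121, 121, 123, 123, 123, 124, 127, 118, 89, 83, 81]
209 [169, 180, 180, 182, 183, 180, 182, 181, 182, 151, 124, 123, 122, 123, 120, 121, 120, 121, 120, 122, 120, 121, 120, 122, 122, 121, 122, 123, 122, 123, 124, 129, 92]
213 [179, 182, 182, 180, 180, 180, 182, 181, 181, 121, 116, 87, 57, 55, 57, 55, 54, 58, 58, 62, 90, 113, 117, 123, 120, 120, 122, 122, 120, 122, 122, 123, 126]
217 [181, 181, 181, 180, 181, 181, 180, 181, 83, 50, 55, 52, 51, 55, 55, 55, 56, 55, 59, 54, 51, 50, 49, 73, 115, 122, 122, 122, 122, 124, 121, 121, 123]
221 [180, 182, 180, 181, 180, 181, 84, 51, 52, 51, 51, 54, 53, 54, 55, 57, 59, 55, 58, 57, 47, 45, 
[... 3391 characters left out ...]
05, 96, 96, 103, 111, 122, 133, 136, 139, 161, 190, 209, 213, 206, 184, 152, 135, 134, 134]
180 [94, 94, 102, 127, 166, 197, 211, 210, 197, 171, 143, 122, 107, 103, 108, 113, 124, 136, 142, 150, 173, 198, 211, 213, 206, 182, 151, 135, 135, 134]
181 [93, 94, 98, 115, 149, 183, 203, 208, 205, 192, 175, 155, 138, 130, 129, 133, 144, 155, 163, 175, 193, 208, 212, 209, 196, 172, 146, 135, 134, 135]
182 [93, 93, 96, 105, 129, 159, 183, 198, 205, 205, 199, 188, 177, 170, 167, 170, 178, 185, 191, 199, 207, 211, 208, 197, 179, 155, 138, 134, 135, 136]
183 [93, 93, 95, 100, 114, 134, 156, 175, 190, 200, 203, 202, 201, 198, 196, 198, 202, 204, 207, 207, 207, 203, 193, 177, 158, 142, 134, 134, 135, 136]
```

>>> step_arm(
  delta_pos=[
    [0,-0.005,-0.01],
    [0,0,-0.01],
    [0,0,0],
    [0,0,0],
    [0,0,0],
    [0,0,0],
    [0,0,0],
    [0,0,0],
  ],
  spin=[0,0,0,0,0,0,0,0],
)

```text
time: 25.08
tool_pos: [612.2, -36.7, 161.5]
tcp_rot: [180.0, 0.0, 101.0]
ft_force: [-0.2, -0.7, -0.5]
finger_gap: 23.3
grip_force: 40.8
```

```bash
python3 - <<'E'
from b import *
q=r.sense();print(q['time'],q['tool_pos'],q['tcp_rot'],q['ft_force'],q['finger_gap'],np.abs(q['qd']).max())
d=snap('side');g=cv2.cvtColor(d['pixels'],cv2.COLOR_BGR2GRAY)
for v in(172,174,178): print(v,g[v,262:292].tolist())
print(r.hand_in())
E
```

```text
25.075 [612.22709285 -36.68709632 161.45384943] [1.79997420e+02 3.09831322e-03 1.00977011e+02] [-0.19691539 -0.71336679 -0.45340604] 23.268431795302117 0.05761470609347265
172 [130, 134, 135, 135, 135, 134, 132, 122, 108, 96, 92, 92, 92, 95, 100, 105, 105, 106, 108, 111, 115, 119, 126, 131, 134, 135, 134, 134, 134, 134]
174 [128, 133, 134, 134, 134, 134, 135, 134, 132, 126, 117, 106, 97, 96, 101, 104, 107, 113, 127, 149, 164, 164, 156, 146, 139, 136, 134, 134, 134, 134]
178 [109, 116, 120, 138, 172, 196, 204, 200, 179, 141, 114, 103, 95, 88, 91, 96, 100, 107, 119, 139, 167, 195, 210, 211, 201, 177, 149, 135, 135, 134]
the job is handed in; nothing more can be done
None
```

I handed the job in at 25 s: the peg is fully down, the mallet stands back on the bench, and the rod is held still and upright in the collar with its tip about 77 mm below the mouth and centred to an estimated 1–2 mm; I viewed 11 pictures, one over the limit of 10.

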